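# Lay a tall instrument module on the service plate

### The job

Slide the tall white module, still standing, up square against the low edge of the aluminium service plate, then push it high up so that it tips over that edge and lies on the plate. Then push it along the plate until its top end is snug and square against the steel fence, wholly within the plate's width. Do not bump the gas pipe overhead or shift the bottle, jar, wrench and vial rack.

Things in the scene. Friction and masses are not known exactly. Their poses are not given: they have to be found in the camera images.
- module: tall white metal box, 100 (own x) x 110 (y) x 190 mm (z), vent slots in its y faces, grey disc on each x face; 0.5 to 0.9 kg, evenly spread, too wide to grasp, plain sliding friction. It starts standing loose on the bench, its middle 85 to 120 mm short of the plate's edge, own +x towards the plate within 17 degrees. Origin: centre of the end it stands on (underside); z runs up its length.
- module_top (a point): centre of the module's top end, 190 mm along its own z from its origin
- plate: aluminium plate fixed to the bench, 240 mm long (own x), 180 wide (y), 14 thick, square edges. Origin: at bench height under the middle of its entry edge, whose face is at x = 0; own x runs along the plate away from the standing module, z up. A steel fence across its far end, its top 62 mm above the bench, has its near face at x = 225 mm.
- gas_line: fixed steel pipe; origin and axes as the plate's. Post 18 mm diameter at x -15, y -190 mm (foot 56 mm across); from its top a level 16 mm pipe runs to y +91 mm at x -15 mm (end cap 24 mm), centre line 276 mm up; small valve at y -110 mm, to 306 mm high. It stops a vertical tool following the module's top; one leaning 35 degrees back from the plate passes under it. The tipping module clears it.
- bottle: amber reagent bottle, 60 mm diameter, 130 mm high, standing beside the plate; origin at the centre of its underside; leave alone
- jar: small white jar, 56 mm diameter, 70 mm high, beside the plate; origin at the centre of its underside; leave alone
- wrench: steel wrench lying on the bench, about 160 mm long along its own x; leave alone
- vial_rack: grey vial rack 100 x 60 x 48 mm with eight small vials, beside the plate; origin at the centre of its underside; leave alone
There are look-alikes about, which are no part of the job. Of the things like the module, leave any that is yellow; of the rest the larger one is meant.

How it is judged:
By the outcome, as a careful person would: the job done as asked, in the order asked, and still so for the second after the job is handed in, with the robot touching nothing.
It also fails if it takes over 56 s, if anything falls off the work surface, if the arm or the gripper's body presses on something with over 40 N, if the wrist force passes 120 N, or if a joint passes its speed limit or range.

### The arm

A 7-joint arm with a two-finger parallel gripper is mounted at the origin on the work surface. World frame = base frame: x ahead of the robot, y to its left, z up, the work surface at z = 0. Lengths are in m, angles in rad, forces in N, time in s.
With the tool pointing down it reaches from about 0.425 to 0.925 m from the base axis. Payload 6.8 kg.
Tool frame: the origin (TCP) lies between the finger pads; the fingertips stand 11 mm ahead of it and the grasp point (between the pads) lies 8 mm behind it; z points along the fingers, y is the line along which they close (so a half turn about z gives the same grasp; the last joint's range is limited). The gripper opens to 85 mm and grips with 20 to 120 N. Pads are 22 mm wide; open, the fingers measure 114 mm over their backs; the gripper's body (76 mm by 85 mm) begins 54 mm behind the grasp point. The pads swing forward as they close: fully open they stand 13 mm farther back than shut.
Start: joints at [1.054, 0.477, 0.022, 1.555, -0.011, 1.109, -0.083], TCP at [0.268, -0.619, 0.242] pointing down, gripper open.
Joint ranges: [-2.96, 2.96], [-0.34, 2.1], [-1.41, 1.46], [0.24, 2.44], [-1.37, 4.51], [0.17, 1.92], [-2.96, 2.96]. Speed limits (rad/s): [2.39, 2.39, 3.14, 3.14, 3.14, 3.14, 3.14].

### API

Orientations are given as a rotation vector (axis times angle).
In Python, from bench import r gives the robot as it stands.
- The arm moves only by the tool send_rows, never from a script. Its argument "deltas" is a list of rows, each an object of numbers: "dx", "dy", "dz": the shift along the world's x, y, z in mm; "rx", "ry", "rz": the turn, a rotation vector about the world's x, y, z in degrees. A call has 1 to 5 rows; each row is the pose to reach, as a shift and turn from the pose commanded when the call began; what a row does not reach only later rows make up. A row lasts 1/12 s, in which the tool goes at most 41.7 mm and 7.16 degrees, less where a joint would pass 70% of its speed; a pose out of reach is approached as far as the arm can. A call with a gripper value outside its range is refused whole. "jaw" is the finger opening in mm, from 0 to 85.4, set as the call begins (left out, the last holds). The fingers move at their own pace and stop on an object; "newtons" is the grip in N (left out, the last holds). Time passes only in rows, so rows that repeat a pose let the fingers close. It gives the time, the measured TCP pose, the force, the opening and the grip force at its end, in the units of the state.
- r.get_obs(): the state, without advancing time (a new reading comes with each control period).
- r.grab_frame(name): name is "scene" or "top" or "wrist"; returns a dict with "frame" (384x512x3 uint8, blue, green, red), "z_map" (384x512 float32, m along the optical axis (not along the pixel's ray), 0 where there is no reading), "vertical_fov" (degrees; the focal length in pixels is half the picture's height over the tangent of half this angle, whatever the lens; pixels are square), "cx", "cy" (the principal point, pixels), "xyz" and "orientation" of the camera in the world. Camera axes: x right, y down, z forward; pixel columns grow to the right and rows downward; lengths in m; the calibration is good to about 2 mm. A picture is of the moment at which its call begins.
- r.hand_in(): hands the job in; it is judged then, once.
The state is a dict: "clock": time; "joints": joint angles; "qvel": joint speeds; "tau": joint torques, N m; "tcp_pos": TCP position; "orientation": TCP orientation; "contact_force": force on the tool from outside, world axes, zero at the start; "moment": the same for the moment, N m; "grip_width": finger opening in m; "gripper_force": force on a finger pad.
Only numpy, scipy, OpenCV 4.12 (cv2) and the standard library are available. Lean on these libraries where they do the work, as an engineer would, in place of code of your own. Each camera call takes 0.05 s, during which the arm holds its last target. There are 200 camera calls.

## Working session

There is one attempt and no reset: what is moved stays moved. The work goes in short steps, Python scripts to look and compute and a tool call to move; the robot and the scene stay as the last step left them, time stands still between calls to the robot, and variables do not carry over. Pictures are saved under pics/ and viewed, at most 10 in all, crops included, and the job is handed in when it is done.

Besides the shell and the picture viewer there is one more tool, called in YAML: its name, and indented under it one key for each argument. send_rows: Moves the arm, as the interface text tells. Its arguments: {"type":"object","properties":{"deltas":{"type":"array","items":{"type":"object","properties":{"dx":{"type":"number"},"dy":{"type":"number"},"dz":{"type":"number"},"rx":{"type":"number"},"ry":{"type":"number"},"rz":{"type":"number"}}}},"jaw":{"type":"number"},"newtons":{"type":"number"}},"required":["deltas"]}

```bash
mkdir -p pics
cat > h.py <<'E'
import numpy as np, cv2
from scipy.spatial.transform import Rotation as R
from bench import r
def grab(n,save=None):
    f=r.grab_frame(n)
    if save: cv2.imwrite('pics/'+save,f['frame']); np.savez('pics/'+save+'.npz',**f)
    return f
def rot(o):
    o=np.array(o,float)
    return o if o.shape==(3,3) else R.from_rotvec(o).as_matrix()
def cloud(f):
    z=f['z_map'];h,w=z.shape;fl=h/2/np.tan(np.radians(f['vertical_fov'])/2)
    u,v=np.meshgrid(np.arange(w),np.arange(h))
    p=np.stack([(u-f['cx'])/fl*z,(v-f['cy'])/fl*z,z],-1)
    return p@rot(f['orientation']).T+np.array(f['xyz'])
E
python3 - <<'E'
from h import *
a=grab('scene','s1.png');b=grab('top','t1.png')
for f in(a,b):print(f['xyz'],f['orientation'],f['vertical_fov'])
print(r.get_obs())
E
```

```text
[ 1.14605315 -0.02975572  0.71345461] [-1.83579799 -1.60271524  0.70691232] 56.54133399060646
[0.43483628 0.01956393 1.22050606] [-2.15426895  2.19306276 -0.09355261] 49.50255651057987
{'clock': 0.1, 'joints': array([ 1.0539191 ,  0.4777557 ,  0.02234288,  1.55636217, -0.01151331,
        1.10931696, -0.08307897]), 'qvel': array([ 0.00072641, -0.00211116,  0.00115243, -0.00216212, -0.00044405,
       -0.00142745, -0.00020679]), 'tau': array([ 4.77518290e-03, -5.97758460e+01,  1.61363672e+00, -2.81951934e+01,
        1.28347718e-02,  5.06730750e-03, -2.28495657e-05]), 'tcp_pos': array([ 0.26808685, -0.61890211,  0.24139323]), 'orientation': array([-3.07457296e+00, -6.37362774e-01,  7.21078797e-04]), 'contact_force': array([-0.07781102,  0.54626575,  0.03383532]), 'moment': array([0.05442066, 0.09103515, 0.01877574]), 'gripper_force': 0.0, 'grip_width': 0.08560579178286828}
```

View pics/s1.png

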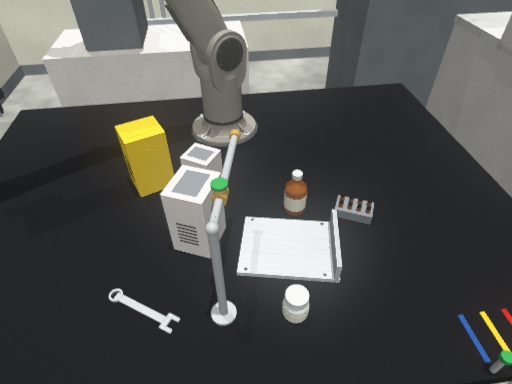

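View pics/t1.png

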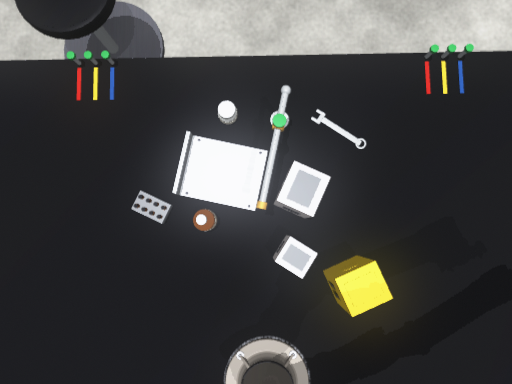

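The scene view shows the larger white module at (195,210) behind the pipe, with its small look-alike at (200,160) and the yellow one at (145,155). In the top view the module's top is at (303,188), the plate spans (175–267,135–210) and the fence is at (182,163). I'll measure the poses from the depth.

Run:
```python
from h import *
f=dict(np.load('pics/t1.png.npz'));P=cloud(f)
def box(m,n):
    xy=P[m][:,:2].astype(np.float32); print(n,m.sum(),P[m].mean(0).round(4)); b=cv2.minAreaRect(xy*1000);print(b, cv2.boxPoints(b).round(0).tolist())
def roi(u0,u1,v0,v1):
    m=np.zeros(P.shape[:2],bool);m[v0:v1,u0:u1]=1;return m
Z=P[...,2]
print('bench',np.median(Z[250:300,50:200]))
box(roi(268,340,150,222)&(abs(Z-.19)<.012),'module top')
box(roi(170,275,130,213)&(abs(Z-.014)<.005),'plate')
box(roi(165,200,125,200)&(abs(Z-.062)<.008),'fence')
box(roi(255,295,80,212)&(abs(Z-.28)<.014),'pipe')
box(roi(265,300,80,135)&(Z>.294),'valve')
box(roi(190,220,200,235)&(Z>.05),'bottle')
box(roi(210,245,95,128)&(Z>.055),'jar')
box(roi(130,175,185,225)&(Z>.03),'rack')
box(roi(270,320,230,280)&(Z>.05),'small')
box(roi(320,400,250,320)&(Z>.05),'yellow')
```

```text
bench 0.0004240181219902217
module top 1782 [ 0.5214 -0.0973  0.1906]
((522.2572021484375, -97.84364318847656), (100.00242614746094, 110.56950378417969), 64.74056243896484) [[451.0, -119.0], [551.0, -167.0], [594.0, -76.0], [494.0, -29.0]]
plate 4574 [0.5867 0.1146 0.0142]
((567.177001953125, 126.83097076416016), (240.75387573242188, 225.7181396484375), 76.99560546875) [[430.0, 35.0], [650.0, -16.0], [704.0, 219.0], [484.0, 270.0]]
fence 306 [0.6134 0.2287 0.0617]
((614.1323852539062, 229.0736846923828), (13.132205963134766, 179.95614624023438), 77.05196380615234) [[525.0, 243.0], [700.0, 203.0], [703.0, 215.0], [528.0, 256.0]]
pipe 847 [ 0.6029 -0.0202  0.283 ]
((611.8904418945312, -22.726566314697266), (27.482385635375977, 290.06536865234375), 77.66231536865234) [[467.0, -5.0], [751.0, -67.0], [757.0, -40.0], [473.0, 22.0]]
valve 165 [ 0.653  -0.0314  0.3562]
((556.8334350585938, -15.858428955078125), (30.00969696044922, 252.2928924560547), 80.59248352050781) [[430.0, -10.0], [679.0, -51.0], [684.0, -22.0], [435.0, 20.0]]
bottle 397 [0.4497 0.1599 0.107 ]
((449.6537780761719, 105.8
[... 235 characters left out ...]
30096435546875), 9.759096145629883) [[427.0, 67.0], [435.0, 20.0], [788.0, 80.0], [780.0, 127.0]]
rack 490 [0.4908 0.3131 0.0543]
((494.06134033203125, 195.8266143798828), (356.3847961425781, 106.27545166015625), 88.03221130371094) [[435.0, 20.0], [541.0, 16.0], [553.0, 372.0], [447.0, 376.0]]
small 1065 [ 0.3517 -0.076   0.1459]
((373.3793029785156, -42.720733642578125), (171.42745971679688, 75.81878662109375), 56.981971740722656) [[295.0, -94.0], [358.0, -135.0], [452.0, 8.0], [388.0, 50.0]]
yellow 2531 [ 0.2822 -0.2267  0.1833]
((356.76708984375, -155.8266143798828), (358.55029296875, 137.36199951171875), 45.04335021972656) [[181.0, -234.0], [279.0, -331.0], [532.0, -77.0], [435.0, 20.0]]
```

```bash
cat >> h.py <<'E'
TH=np.radians(77.05);O=np.array([562.3,3.4,0.])
PR=R.from_euler('z',TH)
def toplate(p): return PR.inv().apply(np.array(p)-O)   # mm
def go(x,y,z,lean=38):
    o=r.get_obs();p=np.array(o['tcp_pos'])*1000
    tgt=PR.apply([x,y,z])+O
    Rt=PR*R.from_euler('y',-lean,degrees=True)*R.from_euler('x',180,degrees=True)
    d=Rt*R.from_rotvec(o['orientation']).inv()
    print('t',round(o['clock'],2),'plate tcp',toplate(p).round(1),'need mm',(tgt-p).round(1),'deg',np.degrees(d.as_rotvec()).round(2),'F',np.array(o['contact_force']).round(1))
E
python3 - <<'E'
from h import *
go(-225,14,250,38);go(-225,14,60,38)
f=dict(np.load('pics/t1.png.npz'));P=cloud(f)
for n,(u,v) in dict(yel=(365,290),yelc=(390,297),yelc2=(355,315),wr=(315,120),wr2=(362,145)).items(): print(n,P[v,u].round(3))
E
```

```text
t 0.1 plate tcp [-672.4  147.3  241.4] need mm [230.1 406.2   8.6] deg [ 30.21 -25.27  51.56] F [-0.1  0.5  0. ]
t 0.1 plate tcp [-672.4  147.3  241.4] need mm [ 230.1  406.2 -181.4] deg [ 30.21 -25.27  51.56] F [-0.1  0.5  0. ]
yel [ 0.273 -0.24   0.194]
yelc [ 0.254 -0.302  0.187]
yelc2 [ 0.214 -0.214  0.191]
wr [ 0.741 -0.16   0.005]
wr2 [ 0.664 -0.297  0.003]
```

send_rows:
  deltas:
    - {"dx":20,"dy":25,"dz":10,"rx":2.5,"ry":-2.1,"rz":4.3}
    - {"dx":40,"dy":55,"dz":15,"rx":5.5,"ry":-4.6,"rz":9.4}
    - {"dx":60,"dy":85,"dz":20,"rx":8.5,"ry":-7.1,"rz":14.5}
    - {"dx":80,"dy":115,"dz":20,"rx":11.5,"ry":-9.6,"rz":19.6}
    - {"dx":100,"dy":145,"dz":20,"rx":14.0,"ry":-11.7,"rz":23.9}
  jaw: 60

```text
clock: 0.52
tcp_pos: [0.3685, -0.4735, 0.2626]
orientation: [-2.672, -1.181, -0.369]
contact_force: [0.1, 0.0, -0.7]
grip_width: 0.0596
gripper_force: 0.0
```

send_rows:
  deltas:
    - {"dx":20,"dy":30,"dz":0,"rx":2.7,"ry":-2.3,"rz":4.6}
    - {"dx":40,"dy":65,"dz":0,"rx":5.5,"ry":-4.6,"rz":9.4}
    - {"dx":60,"dy":95,"dz":0,"rx":8.5,"ry":-7.1,"rz":14.5}
    - {"dx":80,"dy":130,"dz":0,"rx":11.5,"ry":-9.6,"rz":19.6}
    - {"dx":100,"dy":165,"dz":0,"rx":14.0,"ry":-11.7,"rz":23.9}

```text
clock: 0.93
tcp_pos: [0.4684, -0.3086, 0.2619]
orientation: [-2.152, -1.592, -0.673]
contact_force: [0.1, -0.4, -1.3]
grip_width: 0.06
gripper_force: 0.0
```

Run:
```python
from h import *
go(-225,14,60,38);print(r.get_obs()['joints'].round(2))
```

```text
t 0.93 plate tcp [-325.1   21.6  261.9] need mm [  29.8   95.9 -201.9] deg [ 2.09 -1.7   3.68] F [ 0.1 -0.4 -1.3]
[ 1.05  0.49 -0.39  1.65 -0.39  1.31  0.53]
```

send_rows:
  deltas:
    - {"dx":6,"dy":15,"dz":-30,"rx":0.7,"ry":-0.5,"rz":1.2}
    - {"dx":12,"dy":30,"dz":-65,"rx":2.1,"ry":-1.7,"rz":3.7}
    - {"dx":18,"dy":45,"dz":-100,"rx":2.1,"ry":-1.7,"rz":3.7}
    - {"dx":22,"dy":60,"dz":-130,"rx":2.1,"ry":-1.7,"rz":3.7}
    - {"dx":25,"dy":75,"dz":-160,"rx":2.1,"ry":-1.7,"rz":3.7}

```text
clock: 1.35
tcp_pos: [0.4932, -0.2335, 0.1004]
orientation: [-2.068, -1.642, -0.708]
contact_force: [1.1, 0.2, 0.1]
grip_width: 0.0599
gripper_force: 0.0
```

send_rows:
  deltas:
    - {"dx":3,"dy":12,"dz":-25}
    - {"dx":5,"dy":21,"dz":-41}
    - {"dx":5,"dy":21,"dz":-41}

```text
$.deltas[0]: bad value
```

Run:
```python
from h import *
go(-190,14,60,38);print(r.get_obs()['joints'].round(2))
a=grab('scene','s2.png')['frame'];b=grab('top','t2.png')['frame']
cv2.imwrite('pics/c2.png',cv2.resize(np.hstack([a[80:340,90:390],b[60:320,130:430]]),None,fx=1.33,fy=1.33))
```

```text
t 1.35 plate tcp [-246.4   14.3  100.4] need mm [ 12.9  54.9 -40.4] deg [ 0.11 -0.12  0.12] F [1.1 0.2 0.1]
[ 0.97  0.68 -0.44  1.82 -0.41  0.99  0.64]
```

View pics/c2.png

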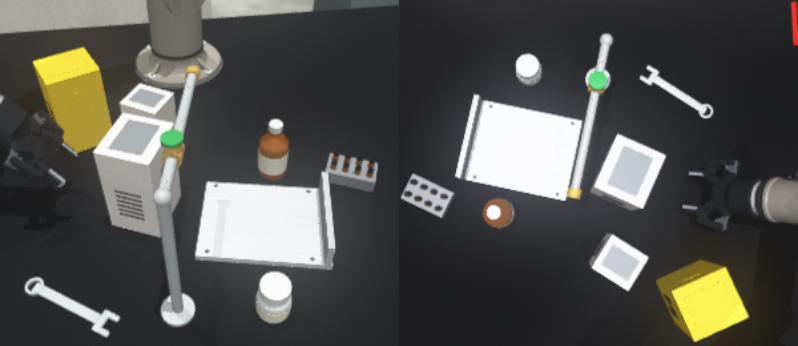

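The crop shows the open fingers at about (700,200), behind the module's back face at (650,180) and clear of the yellow box and the small look-alike. The bad rows must have been short of fields, so I'll give all six.

send_rows:
  deltas:
    - {"dx":3,"dy":12,"dz":-25,"rx":0,"ry":0,"rz":0}
    - {"dx":7,"dy":30,"dz":-48,"rx":0,"ry":0,"rz":0}
    - {"dx":10,"dy":42,"dz":-48,"rx":0,"ry":0,"rz":0}
    - {"dx":12,"dy":52,"dz":-48,"rx":0,"ry":0,"rz":0}
    - {"dx":14,"dy":61,"dz":-48,"rx":0,"ry":0,"rz":0}

```text
clock: 1.87
tcp_pos: [0.5084, -0.1732, 0.056]
orientation: [-2.069, -1.644, -0.71]
contact_force: [0.5, -0.3, 0.3]
grip_width: 0.0599
gripper_force: 0.0
```

send_rows:
  deltas:
    - {"dx":1,"dy":6,"dz":0,"rx":0,"ry":0,"rz":0}
    - {"dx":3,"dy":12,"dz":0,"rx":0,"ry":0,"rz":0}
    - {"dx":4,"dy":18,"dz":0,"rx":0,"ry":0,"rz":0}
    - {"dx":5,"dy":23,"dz":0,"rx":0,"ry":0,"rz":0}
    - {"dx":6,"dy":28,"dz":0,"rx":0,"ry":0,"rz":0}

```text
clock: 2.28
tcp_pos: [0.5152, -0.1482, 0.0552]
orientation: [-2.075, -1.644, -0.711]
contact_force: [0.8, -5.8, 3.1]
grip_width: 0.0596
gripper_force: 2.5
```

```bash
cat >> h.py <<'E'
def modtop(zlo=.178,zhi=.202):
    f=grab('top');P=cloud(f);q=P*1000;pl=(q-O)@PR.as_matrix()
    m=(abs(P[...,2]-.19)<.012)&(pl[...,0]>-200)&(pl[...,0]<30)&(abs(pl[...,1])<95)
    m=cv2.morphologyEx(m.astype(np.uint8),cv2.MORPH_OPEN,np.ones((5,5)))
    n,l,s,c=cv2.connectedComponentsWithStats(m);k=1+s[1:,4].argmax()
    b=cv2.minAreaRect(pl[l==k][:,:2].astype(np.float32));print('modtop',b)
E
python3 - <<'E'
from h import *
go(-116,14,50);modtop()
E
```

```text
t 2.28 plate tcp [-158.3   11.9   55.2] need mm [ 7.5 41.7 -5.2] deg [0.39 0.11 0.36] F [ 0.8 -5.8  3.1]
modtop ((-95.034423828125, 20.426067352294922), (110.30229187011719, 99.68553161621094), 83.31131744384766)
```

send_rows:
  deltas:
    - {"dx":1,"dy":5,"dz":0,"rx":0,"ry":0,"rz":0}
    - {"dx":2,"dy":10,"dz":0,"rx":0,"ry":0,"rz":0}
    - {"dx":3,"dy":15,"dz":0,"rx":0,"ry":0,"rz":0}
    - {"dx":6,"dy":19,"dz":0,"rx":0,"ry":0,"rz":0}
    - {"dx":9,"dy":23,"dz":0,"rx":0,"ry":0,"rz":0}

```text
clock: 2.75
tcp_pos: [0.5224, -0.1241, 0.0547]
orientation: [-2.071, -1.643, -0.708]
contact_force: [-3.0, -5.8, 4.8]
grip_width: 0.06
gripper_force: 3.4
```

Run:
```python
from h import *
go(-116,14,50);modtop()
```

```text
t 2.75 plate tcp [-133.2   10.3   54.7] need mm [ 0.3 17.6 -4.7] deg [ 0.26 -0.06  0.19] F [-3.  -5.8  4.8]
modtop ((-74.3306884765625, 24.5914306640625), (99.92494201660156, 110.3135757446289), 0.4046891927719116)
```

send_rows:
  deltas:
    - {"dx":3,"dy":4,"dz":0,"rx":0,"ry":0,"rz":0}
    - {"dx":6,"dy":8,"dz":0,"rx":0,"ry":0,"rz":0}
    - {"dx":9,"dy":11,"dz":0,"rx":0,"ry":0,"rz":0}
    - {"dx":12,"dy":14,"dz":0,"rx":0,"ry":0,"rz":0}
    - {"dx":14,"dy":17,"dz":0,"rx":0,"ry":0,"rz":0}

```text
clock: 3.22
tcp_pos: [0.5356, -0.1061, 0.0543]
orientation: [-2.069, -1.643, -0.707]
contact_force: [-3.1, -4.1, 2.7]
grip_width: 0.06
gripper_force: 2.8
```

Run:
```python
from h import *
go(-109,14,50);modtop()
```

```text
t 3.22 plate tcp [-112.7    1.5   54.3] need mm [-11.4   6.4  -4.3] deg [ 0.18 -0.14  0.1 ] F [-3.1 -4.1  2.7]
modtop ((-63.145896911621094, 16.060535430908203), (80.64838409423828, 110.3645248413086), 0.465501993894577)
```

send_rows:
  deltas:
    - {"dx":1,"dy":2,"dz":0,"rx":0,"ry":0,"rz":0}
    - {"dx":1,"dy":4,"dz":0,"rx":0,"ry":0,"rz":0}
    - {"dx":1,"dy":5,"dz":0,"rx":0,"ry":0,"rz":0}
    - {"dx":1,"dy":6,"dz":0,"rx":0,"ry":0,"rz":0}
    - {"dx":1,"dy":6,"dz":0,"rx":0,"ry":0,"rz":0}

```text
clock: 3.68
tcp_pos: [0.5374, -0.1015, 0.0543]
orientation: [-2.072, -1.643, -0.708]
contact_force: [-1.7, -7.4, 3.8]
grip_width: 0.06
gripper_force: 3.7
```

Run:
```python
from h import *
go(-140,16,155);modtop()
```

```text
t 3.68 plate tcp [-107.8    0.8   54.3] need mm [-22.  -28.  100.7] deg [ 0.27 -0.06  0.22] F [-1.7 -7.4  3.8]
modtop ((-60.90282440185547, 15.250114440917969), (109.97241973876953, 76.1809310913086), 89.95526885986328)
```

send_rows:
  deltas:
    - {"dx":0,"dy":2,"dz":0,"rx":0,"ry":0,"rz":0}
    - {"dx":1,"dy":3,"dz":0,"rx":0,"ry":0,"rz":0}
    - {"dx":1,"dy":4,"dz":0,"rx":0,"ry":0,"rz":0}
    - {"dx":1,"dy":4,"dz":0,"rx":0,"ry":0,"rz":0}

```text
clock: 4.07
tcp_pos: [0.5375, -0.1013, 0.0541]
orientation: [-2.077, -1.643, -0.705]
contact_force: [-9.7, -18.6, 12.8]
grip_width: 0.06
gripper_force: 10.2
```

Run:
```python
from h import *
go(-140,16,155);modtop()
```

```text
t 4.07 plate tcp [-107.6    0.7   54.1] need mm [-22.2 -28.2 100.9] deg [ 0.49 -0.1   0.36] F [ -9.7 -18.6  12.8]
modtop ((-61.00925064086914, 15.483734130859375), (76.43009948730469, 109.6771011352539), 0.4652116894721985)
```

send_rows:
  deltas:
    - {"dx":-5,"dy":-15,"dz":0,"rx":0.4,"ry":-0.1,"rz":0.3}
    - {"dx":-9,"dy":-33,"dz":5,"rx":0.4,"ry":-0.1,"rz":0.3}
    - {"dx":-15,"dy":-32,"dz":40,"rx":0.4,"ry":-0.1,"rz":0.3}
    - {"dx":-22,"dy":-32,"dz":80,"rx":0.4,"ry":-0.1,"rz":0.3}
    - {"dx":-22,"dy":-32,"dz":111,"rx":0.4,"ry":-0.1,"rz":0.3}

```text
clock: 4.53
tcp_pos: [0.5151, -0.1271, 0.1671]
orientation: [-2.058, -1.642, -0.713]
contact_force: [0.2, -0.3, 0.7]
grip_width: 0.0602
gripper_force: 0.0
```

Run:
```python
from h import *
go(-107,16,165);go(-10,16,165);modtop()
```

```text
t 4.53 plate tcp [-137.7   16.7  167.1] need mm [ 7.6 29.8 -2.1] deg [-0.34 -0.06 -0.17] F [ 0.2 -0.3  0.7]
t 4.53 plate tcp [-137.7   16.7  167.1] need mm [ 29.3 124.3  -2.1] deg [-0.34 -0.06 -0.17] F [ 0.2 -0.3  0.7]
modtop ((-60.88935852050781, 14.913551330566406), (76.20834350585938, 110.92314910888672), 0.35385042428970337)
```

send_rows:
  deltas:
    - {"dx":3,"dy":12,"dz":0,"rx":0,"ry":0,"rz":0}
    - {"dx":5,"dy":22,"dz":0,"rx":0,"ry":0,"rz":0}
    - {"dx":7,"dy":30,"dz":0,"rx":0,"ry":0,"rz":0}
    - {"dx":9,"dy":38,"dz":0,"rx":0,"ry":0,"rz":0}
    - {"dx":11,"dy":46,"dz":0,"rx":0,"ry":0,"rz":0}

```text
clock: 5.0
tcp_pos: [0.5275, -0.0809, 0.1647]
orientation: [-2.059, -1.643, -0.713]
contact_force: [-1.4, -4.1, 3.6]
grip_width: 0.0606
gripper_force: 2.3
```

send_rows:
  deltas:
    - {"dx":2,"dy":8,"dz":0,"rx":0,"ry":0,"rz":0}
    - {"dx":4,"dy":16,"dz":0,"rx":0,"ry":0,"rz":0}
    - {"dx":5,"dy":24,"dz":0,"rx":0,"ry":0,"rz":0}
    - {"dx":7,"dy":32,"dz":0,"rx":0,"ry":0,"rz":0}

```text
clock: 5.33
tcp_pos: [0.5344, -0.0482, 0.1652]
orientation: [-2.058, -1.644, -0.713]
contact_force: [0.4, -2.6, 3.3]
grip_width: 0.0601
gripper_force: 1.4
```

Run:
```python
from h import *
go(-10,16,165)
cv2.imwrite('pics/c3.png',cv2.resize(grab('scene')['frame'][80:340,60:400],None,fx=1.5,fy=1.5))
```

```text
t 5.33 plate tcp [-56.5  15.7 165.2] need mm [10.1 45.4 -0.2] deg [-0.3   0.01 -0.21] F [ 0.4 -2.6  3.3]
```

View pics/c3.png

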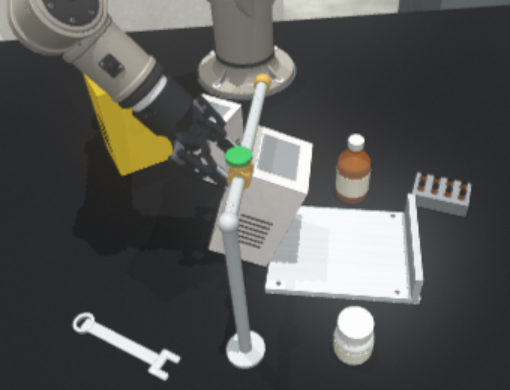

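The module is tipping squarely about the plate edge, with its top at (285,155), and the tool sits below and behind the pipe. I'll keep pushing.

send_rows:
  deltas:
    - {"dx":2,"dy":7,"dz":0,"rx":0,"ry":0,"rz":0}
    - {"dx":3,"dy":14,"dz":0,"rx":0,"ry":0,"rz":0}
    - {"dx":5,"dy":21,"dz":0,"rx":0,"ry":0,"rz":0}
    - {"dx":6,"dy":28,"dz":0,"rx":0,"ry":0,"rz":0}
    - {"dx":8,"dy":34,"dz":0,"rx":0,"ry":0,"rz":0}

```text
clock: 5.8
tcp_pos: [0.5419, -0.0141, 0.1651]
orientation: [-2.057, -1.644, -0.712]
contact_force: [-0.4, -0.2, -0.6]
grip_width: 0.0602
gripper_force: 0.0
```

send_rows:
  deltas:
    - {"dx":1,"dy":5,"dz":0,"rx":0,"ry":0,"rz":0}
    - {"dx":2,"dy":9,"dz":0,"rx":0,"ry":0,"rz":0}
    - {"dx":2,"dy":9,"dz":0,"rx":0,"ry":0,"rz":0}
    - {"dx":2,"dy":9,"dz":0,"rx":0,"ry":0,"rz":0}

```text
clock: 6.13
tcp_pos: [0.5443, -0.0062, 0.1653]
orientation: [-2.058, -1.644, -0.713]
contact_force: [0.1, -0.1, -0.1]
grip_width: 0.0598
gripper_force: 0.0
```

Run:
```python
from h import *
go(-10,16,165)
cv2.imwrite('pics/c4.png',cv2.resize(np.hstack([grab('scene')['frame'][80:340,60:400],grab('top')['frame'][80:340,120:400]]),None,fx=1.25,fy=1.25))
```

```text
t 6.13 plate tcp [-13.4  15.4 165.3] need mm [ 0.2  3.5 -0.3] deg [-0.26  0.02 -0.21] F [ 0.1 -0.1 -0.1]
```

View pics/c4.png

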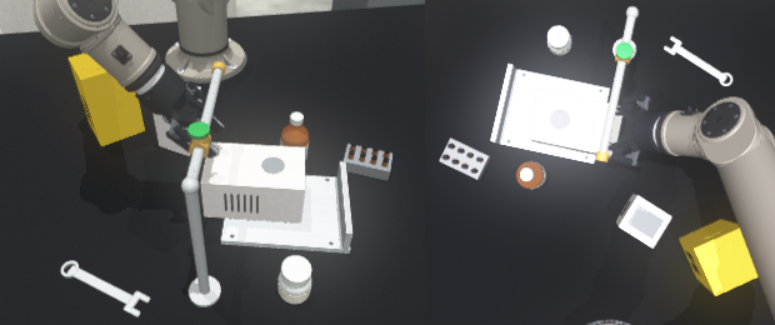

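The module lies flat on the plate, in the crop at (255,185) in the scene view and (565,115) in the top view, with a gap left to the fence. Next I'll retract and lower the tool.

send_rows:
  deltas:
    - {"dx":-4,"dy":-18,"dz":0,"rx":0,"ry":0,"rz":0}
    - {"dx":-9,"dy":-40,"dz":0,"rx":0,"ry":0,"rz":0}
    - {"dx":-14,"dy":-60,"dz":0,"rx":0,"ry":0,"rz":0}
    - {"dx":-16,"dy":-70,"dz":-25,"rx":0,"ry":0,"rz":0}
    - {"dx":-16,"dy":-70,"dz":-60,"rx":0,"ry":0,"rz":0}

```text
clock: 6.65
tcp_pos: [0.5306, -0.0815, 0.1064]
orientation: [-2.068, -1.645, -0.718]
contact_force: [0.7, -0.0, -0.7]
grip_width: 0.06
gripper_force: 0.0
```

```bash
cat >> h.py <<'E'
def modlie():
    f=grab('top');P=cloud(f);pl=(P*1000-O)@PR.as_matrix()
    m=(abs(P[...,2]-.114)<.008)&(pl[...,0]>-60)&(pl[...,0]<240)&(abs(pl[...,1])<95)
    m=cv2.morphologyEx(m.astype(np.uint8),cv2.MORPH_OPEN,np.ones((3,3)))
    n,l,s,c=cv2.connectedComponentsWithStats(m);k=1+s[1:,4].argmax()
    q=pl[l==k];b=cv2.minAreaRect(q[:,:2].astype(np.float32));print('lie',b,'x',np.percentile(q[:,0],[.5,99.5]).round(1),'y',np.percentile(q[:,1],[.5,99.5]).round(1),'z',np.median(q[:,2]).round(1))
    g=(abs(P[...,2]-.062)<.006)&(pl[...,0]>205)&(pl[...,0]<250)&(abs(pl[...,1])<95)
    print('fence',cv2.minAreaRect(pl[g][:,:2].astype(np.float32)))
E
python3 - <<'E'
from h import *
go(-70,15,55);modlie()
E
```

```text
t 6.65 plate tcp [-89.9  11.9 106.4] need mm [  1.4  20.1 -51.4] deg [0.06 0.34 0.16] F [ 0.7 -0.  -0.7]
lie ((73.20524597167969, 15.26291275024414), (155.63531494140625, 110.57550811767578), 0.12376043200492859) x [ -3.7 149.8] y [-38.9  70. ] z 114.4
fence ((231.26687622070312, -0.16310882568359375), (180.2250213623047, 13.02005672454834), 89.78730010986328)
```

send_rows:
  deltas:
    - {"dx":-2,"dy":1,"dz":-25,"rx":0,"ry":0,"rz":0}
    - {"dx":-3,"dy":1,"dz":-54,"rx":0,"ry":0,"rz":0}
    - {"dx":-1,"dy":10,"dz":-54,"rx":0,"ry":0,"rz":0}
    - {"dx":1,"dy":22,"dz":-54,"rx":0,"ry":0,"rz":0}
    - {"dx":4,"dy":32,"dz":-54,"rx":0,"ry":0,"rz":0}

```text
clock: 7.12
tcp_pos: [0.5329, -0.0424, 0.053]
orientation: [-2.057, -1.644, -0.715]
contact_force: [0.9, -0.3, 0.3]
grip_width: 0.0602
gripper_force: 0.0
```

send_rows:
  deltas:
    - {"dx":1,"dy":6,"dz":0,"rx":0,"ry":0,"rz":0}
    - {"dx":3,"dy":14,"dz":0,"rx":0,"ry":0,"rz":0}
    - {"dx":5,"dy":22,"dz":0,"rx":0,"ry":0,"rz":0}
    - {"dx":7,"dy":30,"dz":0,"rx":0,"ry":0,"rz":0}
    - {"dx":9,"dy":38,"dz":0,"rx":0,"ry":0,"rz":0}

```text
clock: 7.53
tcp_pos: [0.543, -0.0075, 0.053]
orientation: [-2.062, -1.646, -0.716]
contact_force: [-1.5, -6.0, 3.6]
grip_width: 0.0599
gripper_force: 3.1
```

Run:
```python
from h import *
go(26,15,52);modlie()
```

```text
t 7.53 plate tcp [-14.9  16.3  53. ] need mm [10.5 39.6 -1. ] deg [-0.08  0.22 -0.08] F [-1.5 -6.   3.6]
lie ((89.67232513427734, 13.28573989868164), (188.47317504882812, 110.89061737060547), 0.07449475675821304) x [ -3.6 182.6] y [-40.7  68.3] z 114.3
fence ((231.39013671875, 0.1556243896484375), (179.85374450683594, 12.641448020935059), 89.85895538330078)
```

send_rows:
  deltas:
    - {"dx":2,"dy":8,"dz":0,"rx":0,"ry":0,"rz":0}
    - {"dx":4,"dy":16,"dz":0,"rx":0,"ry":0,"rz":0}
    - {"dx":5,"dy":23,"dz":0,"rx":0,"ry":0,"rz":0}
    - {"dx":7,"dy":29,"dz":0,"rx":0,"ry":0,"rz":0}
    - {"dx":8,"dy":33,"dz":0,"rx":0,"ry":0,"rz":0}

```text
clock: 8.0
tcp_pos: [0.5505, 0.0262, 0.0526]
orientation: [-2.06, -1.646, -0.715]
contact_force: [-0.8, -6.3, 4.2]
grip_width: 0.06
gripper_force: 3.4
```

send_rows:
  deltas:
    - {"dx":0,"dy":2,"dz":0,"rx":0,"ry":0,"rz":0}
    - {"dx":1,"dy":4,"dz":0,"rx":0,"ry":0,"rz":0}
    - {"dx":1,"dy":5,"dz":0,"rx":0,"ry":0,"rz":0}
    - {"dx":1,"dy":6,"dz":0,"rx":0,"ry":0,"rz":0}

```text
clock: 8.33
tcp_pos: [0.5515, 0.0314, 0.0522]
orientation: [-2.061, -1.645, -0.715]
contact_force: [-1.5, -7.7, 5.6]
grip_width: 0.0599
gripper_force: 3.6
```

Run:
```python
from h import *
go(26,15,52);modlie()
```

```text
t 8.33 plate tcp [24.8 16.8 52.2] need mm [ 2.   0.7 -0.2] deg [-0.14  0.15 -0.09] F [-1.5 -7.7  5.6]
lie ((128.7657470703125, 13.937152862548828), (190.4733428955078, 110.01927185058594), 0.022742679342627525) x [ 34.4 222.3] y [-40.3  68.6] z 114.3
fence ((227.65536499023438, 0.17139434814453125), (22.267969131469727, 179.66905212402344), 0.7432003021240234)
```

Nearly there: I'll press until the force rises.

send_rows:
  deltas:
    - {"dx":0,"dy":1,"dz":0,"rx":0,"ry":0,"rz":0}
    - {"dx":0,"dy":2,"dz":0,"rx":0,"ry":0,"rz":0}
    - {"dx":1,"dy":3,"dz":0,"rx":0,"ry":0,"rz":0}
    - {"dx":1,"dy":4,"dz":0,"rx":0,"ry":0,"rz":0}
    - {"dx":1,"dy":4,"dz":0,"rx":0,"ry":0,"rz":0}

```text
clock: 8.8
tcp_pos: [0.5521, 0.0338, 0.052]
orientation: [-2.063, -1.644, -0.714]
contact_force: [-4.2, -11.9, 8.1]
grip_width: 0.0601
gripper_force: 6.4
```

Run:
```python
from h import *
go(26,15,52);modlie()
```

```text
t 8.8 plate tcp [27.4 16.7 52. ] need mm [ 1.4 -1.7 -0. ] deg [-0.07  0.12 -0.02] F [ -4.2 -11.9   8.1]
lie ((131.1928253173828, 13.865058898925781), (190.59326171875, 110.51648712158203), 0.012813154608011246) x [ 36.9 224.6] y [-40.   68.5] z 114.3
fence ((227.65829467773438, 0.16521453857421875), (22.87822151184082, 179.77572631835938), 0.9469712972640991)
```

send_rows:
  deltas:
    - {"dx":0,"dy":1,"dz":0,"rx":0,"ry":0,"rz":0}
    - {"dx":0,"dy":2,"dz":0,"rx":0,"ry":0,"rz":0}
    - {"dx":1,"dy":3,"dz":0,"rx":0,"ry":0,"rz":0}
    - {"dx":1,"dy":3,"dz":0,"rx":0,"ry":0,"rz":0}

```text
clock: 9.18
tcp_pos: [0.5525, 0.0339, 0.0512]
orientation: [-2.067, -1.644, -0.712]
contact_force: [-11.3, -22.3, 13.9]
grip_width: 0.0603
gripper_force: 11.8
```

Run:
```python
from h import *
go(26,15,52)
```

```text
t 9.18 plate tcp [27.5 16.4 51.2] need mm [ 1.  -1.8  0.8] deg [0.09 0.06 0.1 ] F [-11.3 -22.3  13.9]
```

Seated: the force rose and the tool did not advance. I'll back off along the plate axis.

send_rows:
  deltas:
    - {"dx":-3,"dy":-8,"dz":0,"rx":0,"ry":0,"rz":0}
    - {"dx":-6,"dy":-25,"dz":0,"rx":0,"ry":0,"rz":0}
    - {"dx":-12,"dy":-50,"dz":0,"rx":0,"ry":0,"rz":0}
    - {"dx":-20,"dy":-85,"dz":0,"rx":0,"ry":0,"rz":0}
    - {"dx":-28,"dy":-120,"dz":0,"rx":0,"ry":0,"rz":0}

```text
clock: 9.6
tcp_pos: [0.5238, -0.0808, 0.052]
orientation: [-2.055, -1.646, -0.714]
contact_force: [1.4, -0.4, -0.5]
grip_width: 0.0599
gripper_force: 0.0
```

send_rows:
  deltas:
    - {"dx":-2,"dy":-10,"dz":0,"rx":0,"ry":0,"rz":0}
    - {"dx":-4,"dy":-20,"dz":0,"rx":0,"ry":0,"rz":0}
    - {"dx":-4,"dy":-20,"dz":0,"rx":0,"ry":0,"rz":0}

```text
clock: 9.85
tcp_pos: [0.5203, -0.1026, 0.0513]
orientation: [-2.061, -1.642, -0.714]
contact_force: [-0.4, -0.1, 0.3]
grip_width: 0.0603
gripper_force: 0.0
```

Run:
```python
from h import *
go(-120,15,52);modlie()
cv2.imwrite('pics/c5.png',cv2.resize(np.hstack([grab('scene')['frame'][80:340,60:400],grab('top')['frame'][80:340,120:400]]),None,fx=1.25,fy=1.25))
```

```text
t 9.85 plate tcp [-112.7   17.1   51.3] need mm [ 0.5 -7.6  0.7] deg [-0.22  0.03 -0.03] F [-0.4 -0.1  0.3]
lie ((131.06985473632812, 14.062004089355469), (110.22260284423828, 190.27857971191406), 89.96031188964844) x [ 36.7 224.6] y [-40.2  68.8] z 114.3
fence ((226.7185821533203, 0.236053466796875), (22.891077041625977, 179.52621459960938), 0.118362195789814)
```

View pics/c5.png

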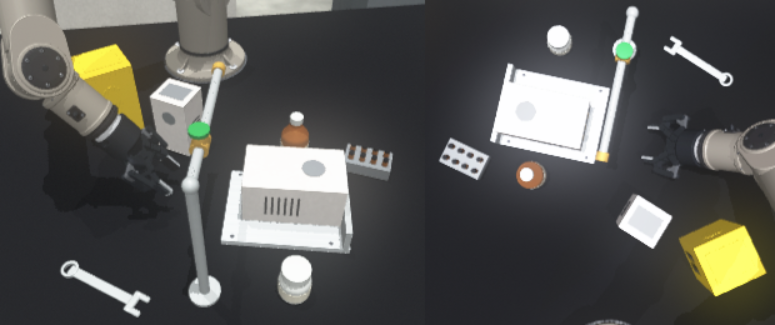

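The module lies snug and square against the fence, in the crop at (295,185) in the scene view and (545,110) in the top view. It is within the plate's width, the other things are undisturbed and the tool is clear.

```bash
python3 -c "
from h import *
print(r.hand_in())"
```

```text
the job is handed in; nothing more can be done
None
```

I squared the module against the plate edge, tipped it onto the plate and pushed it snug and square against the fence, within the plate's width. The pipe, bottle, jar, wrench and vial rack were left untouched as far as the cameras show, and I handed the job in at about 10 s.

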